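# Shut and bolt the foil chest

## Robot

A 6-joint arm with a two-finger parallel gripper is mounted at the origin on the work surface; the furniture and walls round the work are solid. World frame = base frame: x ahead of the robot, y to its left, z up, the work surface at z = 0. Lengths are in m, angles in degrees, forces in N, time in s.
With the tool pointing down it reaches from about 0.375 to 0.9 m from the base axis. Payload 3.1 kg.
Tool frame: the origin (TCP) lies at the very end of the fingers, on their centre line; the grasp point (between the pads) lies 19 mm behind it (robot.hold_point_z is the distance from the TCP to the grasp point, in m); y points along the fingers, z is the direction in which the jaws open and shut, and the axes are right-handed (so a half turn about y gives the same grasp; the last joint's range is limited). The gripper opens to 85 mm and grips with 20 to 120 N. Pads are 22 mm wide; open, the fingers measure 114 mm over their backs; the gripper's body (76 mm by 85 mm) begins 54 mm behind the grasp point. The pads swing forward as they close: fully open they stand 13 mm farther back than shut.
Start: joints at [-80.758, 30.224, 82.088, -0, 67.689, -10.227], TCP at [0.208, -0.589, 0.231] pointing down, gripper open.
Joint ranges: [-176.69, 176.69], [-43.24, 126.21], [12.49, 139.97], [-82, 262], [0, 151.66], [-163.58, 163.58]. Speed limits (degrees/s): [159.86, 159.86, 180, 180, 180, 180].

## Interface

Orientations are given as a 3x3 rotation matrix whose columns are the frame's x, y, z axes.
In Python, from plant import robot gives the robot as it stands. The module is installed in compiled form; this text tells all that it offers.
- The arm moves only by the tool arm_command, never from a script. Its argument "motion" is a list of rows, each an object of numbers: "rx", "ry", "rz": the turn, a rotation vector about the tool's x, y, z in rad; "x", "y", "z": the shift along the tool's x, y, z in cm; "claw": the gripper's target within -1 to 1 (shut at 1, half-way at 0, fully open at -1). In form: [{"rx": .., "ry": .., "rz": .., "x": .., "y": .., "z": .., "claw": ..}, ...]. A call has 1 to 12 rows; each row shifts and turns the commanded pose from where the row before left it, along the tool's axes as they then stand; what a row does not reach is not made up. A row lasts 1/8 s, in which the tool goes at most 62.5 mm and 10.7 degrees, less where a joint would pass 70% of its speed; a pose out of reach is approached as far as the arm can. A call with a gripper value outside its range is refused whole. The fingers move at their own pace and stop on an object; "newtons" is the grip in N (left out, the last holds). Time passes only in rows, so rows that do not move let the fingers close. It gives the time, the measured TCP pose, the force and the opening at its end, in the units of the state.
- robot.sense(): the state, without advancing time (a new reading comes with each control period).
- robot.camera(name): name is "side" or "top" or "wrist"; returns a dict with "pixels" (420x560x3 uint8, red, green, blue), "K" (3x3 intrinsics, pixels), "view" (4x4, takes a point from world to camera coordinates). Camera axes: x right, y down, z forward; pixel columns grow to the right and rows downward; lengths in m; the calibration is good to about 2 mm. A picture is of the moment at which its call begins. There is no depth.
- robot.finish_job(): hands the job in, once; it reports no verdict.
The state is a dict: "time": time; "q": joint angles; "joint_vel": joint speeds; "effort": joint torques, N m; "position": TCP position; "tool_rot": TCP orientation; "contact_force": force on the tool from outside, world axes, zero at the start; "wrist_torque": the same for the moment, N m; "grip_width": finger opening in m.
Only numpy, scipy, OpenCV 4.12 (cv2) and the standard library are available. Lean on these libraries where they do the work, as an engineer would, in place of code of your own. Each camera call takes 0.05 s, during which the arm holds its last target. There are 200 camera calls.

## Task

The foil chest is packed: push its lid fully shut, then push the red-knobbed bolt on the chest's top all the way across into the staple on the lid. Only push, with the fingertips, and pick nothing up; keep the bolt drawn back until the lid is down, and leave the contents of the chest and the things lying on and beside it where they are. Finish clear of everything.

Things in the scene. Friction and masses are not known exactly. Their poses are not given: they have to be found in the camera images.
- chest: Fixed plywood chest, 200 (x) x 320 (y) x 92 mm high. Origin at the centre of its underside; x points to the back (hinge side), y to the left, z up. The open compartment under the lid takes y from -50 to +160 mm; the right part (y from -160 to -50 mm) is closed and its flat top, 92 mm high, is the ledge that carries the bolt.
- chest_hinge (a point): Middle of the lid's hinge line, at (88, 55, 92) mm in the chest's frame; the line runs along the chest's y; axes as the chest's.
- chest_lid (a joint): Opening angle of the lid, rad: 0 shut, growing as the free front edge rises and goes back; starts between 0.6 and 1.05. The hinge is stiff (about 0.5 N m): the lid stays where it is left and needs some 2 to 6 N at its front edge. Pushed down onto the stop at 0 it can go no further.
- lid_edge (a point): Middle of the lid's free front edge, at its upper (outer) face, 194 mm from the hinge line. The lid is a 12 mm thick plywood board, 208 mm wide along y; when it is shut its top is level with the ledge, 92 mm above the table. On its top, 90 to 100 mm to the right of its middle, stands the bolt's steel staple, 21 mm high. The point's axes turn with the lid: x from front edge to hinge, z out of the upper face.
- chest_bolt (a joint): How far the bolt has slid, m: 0 fully drawn back, 0.040 fully home (end stop). It slides along the chest's +y (from the chest's right end towards the lid); starts between 0 and 0.010; needs about 2 to 3 N and stays where it is left.
- bolt_knob (a point): Centre of the top of the bolt's round red knob, 17 mm in diameter at the top (13 mm lower down), on the rear (-y) end of the dark rod; its top is 128 mm above the table, 36 mm above the ledge. At joint value 0 it lies at (-30, -135, 128) mm in the chest's frame. The knob is pushed from its -y side, where the ledge is bare and ends 25 mm from the knob's centre. Two steel guide loops stand over the rod, 52 and 69 mm in +y of the drawn-back knob's centre, 21 mm high.
- film_bundle: Bundle of red-brown sheets, 102 x 132 x 28 mm, lying in the chest; origin at the centre of its underside. Leave alone.
- foil_roll_0: Yellow foil roll, 40 x 101 x 18 mm, lying in the back of the chest; origin at the centre of its underside. Leave alone.
- foil_roll_1: Small yellow foil roll, 31 x 60 x 13 mm, lying on the ledge behind (in +x of) the bolt; origin at the centre of its underside. Leave alone.
- tin_box: Closed grey tin, 87 x 116 x 39 mm, on the table at the right of the chest; origin at the centre of its underside. Leave alone.
- snips: Snips, 80 (x) x 226 (y) x 15 mm, long side along the chest's side, on the table at the left of the chest; origin at the centre of their underside. Leave alone.

How it is judged (in metres and radians):
On the way, in this order (a step that is already met when the one before it is completed fails the run):
1. the fingers push on the chest's lid while it is still open (contact force between the fingers and chest above 0.3 N and value of joint chest_lid above 0.05 rad), for 0.05 s.
2. the lid is pushed shut (within 0.03 rad) with the bolt still drawn back (value of joint chest_lid below 0.03 rad and value of joint chest_bolt below 0.02 m), for 0.2 s.
3. the fingers push the bolt along (past 15 mm, not yet home) with the lid shut (contact force between the fingers and chest above 0.3 N and value of joint chest_bolt between 0.015 and 0.035 m and value of joint chest_lid below 0.03 rad), for 0.05 s.
4. the bolt is pushed home (35 mm or more of its 40 mm) with the lid shut (value of joint chest_bolt above 0.035 m and value of joint chest_lid below 0.03 rad), for 0.2 s.
At the end, for the whole second after the job is handed in: The lid is shut to within 0.03 rad, the bolt has slid 35 mm or more of its 40 mm, and the sheets, foil rolls, tin and snips are at rest within 25 mm of where they were (all of step 4 and distance of each of film_bundle, foil_roll_0, foil_roll_1, tin_box, snips from where it was at the start of the episode below 0.025 m and linear speed of each of film_bundle, foil_roll_0, foil_roll_1, tin_box, snips below 0.02 m/s); the robot touches nothing.
It fails at once if the bolt is pushed forward (20 mm or more) while the lid is still open (over 0.05 rad) (value of joint chest_bolt above 0.02 m and value of joint chest_lid above 0.05 rad).
It fails at once if the lid is thrown wider open (over 1.25 rad) (value of joint chest_lid above 1.25 rad).
It fails at once if the contents of the chest or a bystander are moved or lifted by 25 mm or more (distance of any of film_bundle, foil_roll_0, foil_roll_1, tin_box, snips from where it was at the start of the episode above 0.025 m).
It also fails if it takes over 38 s, if anything falls off the work surface, if the arm or the gripper's body presses on something with over 40 N, if the wrist force passes 120 N, or if a joint passes its speed limit or range.

## Working session

There is one attempt and no reset: what is moved stays moved. The work goes in short steps, Python scripts to look and compute and a tool call to move; the robot and the scene stay as the last step left them, time stands still between calls to the robot, and variables do not carry over. Pictures are saved under pics/ and viewed, about 8 in all and at most 12, crops included, and the job is handed in when it is done.

Besides the shell and the picture viewer there is one more tool, called after "Emit:" as name([rows], argument=value, ...), one row to a line, values as JSON. arm_command: Moves the arm, as the interface text tells. Its arguments: {"type":"object","properties":{"motion":{"type":"array","items":{"type":"object","properties":{"rx":{"type":"number"},"ry":{"type":"number"},"rz":{"type":"number"},"x":{"type":"number"},"y":{"type":"number"},"z":{"type":"number"},"claw":{"type":"number"}}}},"newtons":{"type":"number"}},"required":["motion"]}

```bash
mkdir -p pics
cat > h.py <<'E'
import numpy as np, cv2
from plant import robot
def snap(n,f):
    c=robot.camera(n); cv2.imwrite(f'pics/{f}.png',c['pixels'][:,:,::-1]); np.savez(f'pics/{f}.npz',**c); return c
def ray(c,uv):
    V=c['view'];R=V[:3,:3];o=-R.T@V[:3,3]
    d=R.T@np.linalg.inv(c['K'])@np.array([uv[0],uv[1],1.]);return o,d
def onz(c,uv,z):
    o,d=ray(c,uv);return o+d*(z-o[2])/d[2]
def tri(c1,u1,c2,u2):
    o1,d1=ray(c1,u1);o2,d2=ray(c2,u2)
    s=np.linalg.lstsq(np.c_[d1,-d2],o2-o1,rcond=None)[0]
    a,b=o1+s[0]*d1,o2+s[1]*d2;return (a+b)/2,np.linalg.norm(a-b)
def proj(c,p):
    q=c['K']@(c['view']@np.r_[p,1])[:3];return q[:2]/q[2]
E
python3 - <<'E'
from h import *
s=robot.sense();print(s)
for n in('top','side'):
    c=snap(n,n+'0');print(n,c['K'][0,0],ray(c,(280,210)))
E
```

```text
{'time': 0.0, 'q': array([-8.07570344e+01,  3.02788848e+01,  8.21558226e+01, -2.95692183e-03,
        6.76913563e+01, -1.02255902e+01]), 'joint_vel': array([ 0.04263954, -0.10834216, -0.07980635,  0.04163721, -0.02867196,
        0.02978785]), 'effort': array([ 4.16823914e-04, -4.42343080e+01, -1.78024668e+01, -4.88647015e-05,
        8.52236379e-03, -3.03929212e-06]), 'position': array([ 0.20821974, -0.58852936,  0.23033764]), 'tool_rot': array([[-9.42818066e-01, -4.00528631e-04,  3.33307567e-01],
       [-3.33307631e-01,  2.16398901e-03, -9.42815645e-01],
       [-3.43649254e-04, -9.99997578e-01, -2.17374719e-03]]), 'contact_force': array([0.22683729, 0.50146453, 0.4281977 ]), 'wrist_torque': array([0.01445025, 0.02146455, 0.02713085]), 'grip_width': 0.08540713219475243}
top 436.4076271804955 (array([0.41900088, 0.06232829, 1.09675575]), array([ 1.76537352e-01, -8.06671950e-04, -9.84324093e-01]))
side 439.36288872713163 (array([ 0.39028593, -0.82851725,  0.77713902]), array([ 0.19112281,  0.76800739, -0.61135407]))
```

View pics/top0.png

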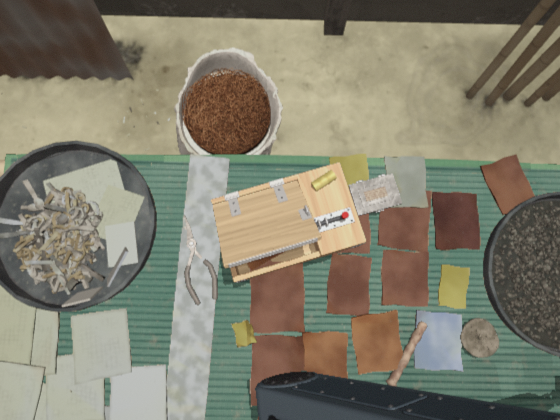

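View pics/side0.png

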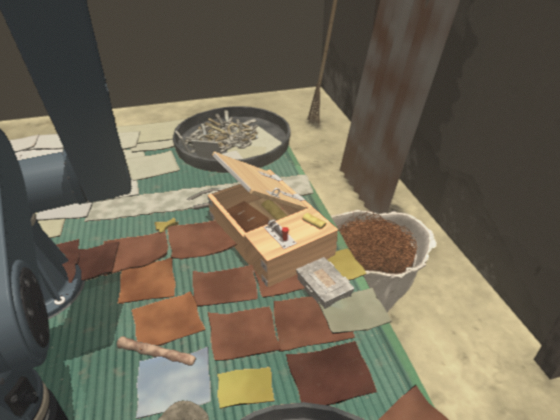

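Top view: the chest spans columns 213–365 and rows 165–280, with the knob near (345,216). Side view: knob near (285,232), lid free corner near (214,153). I'll enlarge both for accurate corners.

Run:
```python
from h import *
a=cv2.imread('pics/top0.png')[150:295,195:415];b=cv2.imread('pics/side0.png')[140:300,190:370]
a=cv2.resize(a,None,fx=3.6,fy=3.6,interpolation=cv2.INTER_CUBIC);b=cv2.resize(b,None,fx=3.7,fy=3.7,interpolation=cv2.INTER_CUBIC)
cv2.imwrite('pics/topc.png',a);cv2.imwrite('pics/sidec.png',b)
for n in('top0','side0'):
    c=dict(np.load(f'pics/{n}.npz'));h=cv2.cvtColor(c['pixels'],cv2.COLOR_RGB2HSV)
    m=(((h[...,0]<6)|(h[...,0]>174))&(h[...,1]>190)&(h[...,2]>110)).astype(np.uint8)
    k,_,st,ce=cv2.connectedComponentsWithStats(m)
    for i in range(1,k):
        if st[i,4]>8: print(n,st[i],ce[i],onz(c,ce[i],.126))
```

```text
(no output)
```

View pics/topc.png

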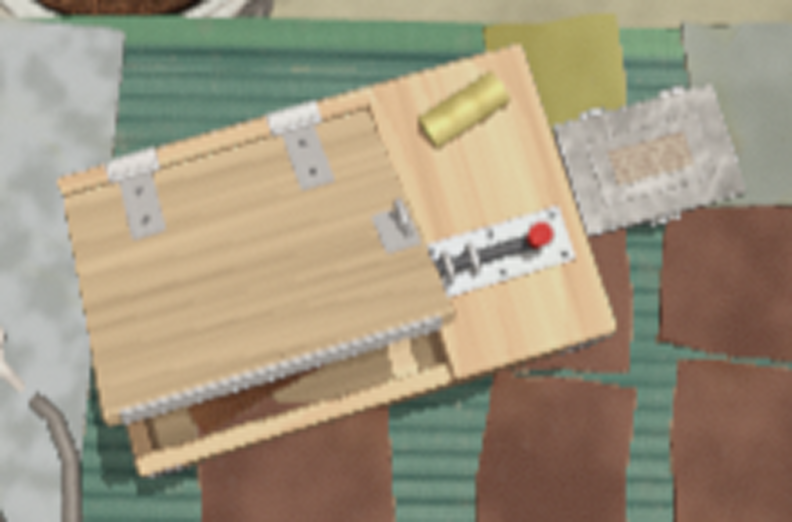

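View pics/sidec.png

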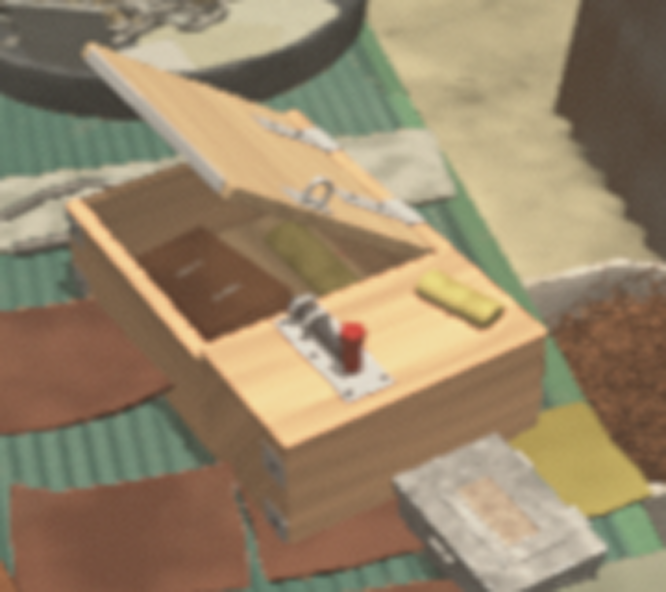

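Top crop: ledge corners at (521,45) and (615,330), chest front-left at (140,470), back-left at (60,182), knob top (541,234), lid front edge from (112,415) to (450,318). Side crop: knob top (351,328), lid edge from (88,45) to (224,190), ledge corners at (290,445) and (545,332), rim front-left (68,205).

```bash
cat > m.py <<'E'
from h import *
T=dict(np.load('pics/top0.npz'));S=dict(np.load('pics/side0.npz'))
tp=lambda U,V:((U+.5)/3.6-.5+195,(V+.5)/3.6-.5+150)
sp=lambda U,V:((U+.5)/3.7-.5+190,(V+.5)/3.7-.5+140)
P=[];C=[]
for uv,c in[((521,45),(100,-160)),((615,330),(-100,-160)),((140,470),(-100,160)),((60,182),(100,160))]:
    P.append(onz(T,tp(*uv),.092)[:2]);C.append(c)
for uv,c in[((545,332),(100,-160)),((290,445),(-100,-160)),((68,205),(-100,160))]:
    P.append(onz(S,sp(*uv),.092)[:2]);C.append(c)
P=np.array(P);C=np.array(C)/1e3
pm,cm=P.mean(0),C.mean(0)
A=(C-cm).T@(P-pm);th=np.arctan2(A[0,1]-A[1,0],A[0,0]+A[1,1])
R=np.array([[np.cos(th),-np.sin(th)],[np.sin(th),np.cos(th)]]);o=pm-R@cm
E
python3 - <<'E'
from m import *
print(np.degrees(th),o);print(((P-(C@R.T+o))*1e3).round(1))
W=lambda x,y:R@[x,y]+o
inv=lambda p:np.r_[R.T@(p[:2]-o),p[2]]
k,e=tri(T,tp(541,234),S,sp(351,328));print('knob',k,e,inv(k))
for a,b in[((110,415),(88,45)),((450,318),(224,190))]:
    p,e=tri(T,tp(*a),S,sp(*b));q=inv(p);print('lid',p,q,e,np.arctan2(q[2]-.092,.088-q[0]))
E
```

```text
18.471893778021716 [0.57612528 0.04084997]
[[ -3.5   1.1]
 [ -2.5   4.9]
 [  4.6   3. ]
 [ -0.9  -1.4]
 [ -3.6   2.3]
 [  1.9   5.8]
 [  3.9 -15.8]]
knob [ 0.5850794  -0.08473557  0.13024139] 0.0009443740416167003 [-0.03129765 -0.12195229  0.13024139]
lid [0.46360515 0.17039771 0.20624042] [-0.06567717  0.15852415  0.20624042] 2.0050813415054154e-05 0.6392503724350982
lid [ 0.52216325 -0.02111884  0.20270876] [-0.07081603 -0.04167883  0.20270876] 0.0005068038380414693 0.6087689838087048
```

```bash
sed -i 's/,((68,205),(-100,160))//' m.py
python3 - <<'E'
from m import *
print(np.degrees(th),o);print(((P-(C@R.T+o))*1e3).round(1))
inv=lambda p:np.r_[R.T@(p[:2]-o),p[2]]
k,e=tri(T,tp(541,234),S,sp(351,328));print('knob',k,e,inv(k))
for a,b in[((110,415),(88,45)),((450,318),(224,190))]:
    p,e=tri(T,tp(*a),S,sp(*b));q=inv(p);print('lid',p,q,e,np.hypot(q[2]-.092,.088-q[0]))
W=lambda x,y:R@[x,y]+o
# candidate tool: fingers down, z(jaw) along chest x
s=robot.sense();Rt=np.c_[np.r_[-R[:,1],0],[0,0,-1],np.r_[R[:,0],0]]
Rt2=np.c_[np.r_[R[:,1],0],[0,0,-1],np.r_[-R[:,0],0]]
from scipy.spatial.transform import Rotation as Q
for r in(Rt,Rt2):print(np.linalg.det(r),Q.from_matrix(s['tool_rot'].T@r).as_rotvec())
# jaw along chest y
r3=np.c_[np.r_[R[:,0],0],[0,0,-1],np.r_[R[:,1],0]]; print(np.linalg.det(r3),Q.from_matrix(s['tool_rot'].T@r3).as_rotvec())
print('tgt lid',W(-.07,.06),'W front shut',W(-.106,.055),'knob behind',W(-.03,-.175))
E
```

```text
17.90707635595803 [0.57597694 0.04365105]
[[-2.2 -0.3]
 [-0.5  1.7]
 [ 3.6 -1.2]
 [-2.5 -3.7]
 [-2.2  0.9]
 [ 3.9  2.6]]
knob [ 0.5850794  -0.08473557  0.13024139] 0.0009443740416167003 [-0.03081406 -0.12496588  0.13024139]
lid [0.46360515 0.17039771 0.20624042] [-0.06795677  0.15515802  0.20624042] 2.0050813415054154e-05 0.19332198175327972
lid [ 0.52216325 -0.02111884  0.20270876] [-0.07112183 -0.04508589  0.20270876] 0.0005068038380414693 0.19384578232087935
1.0 [ 1.24638694e-03 -1.54355798e+00 -1.74114479e-03]
1.0 [1.75415170e-03 1.59803360e+00 1.25569785e-03]
1.0 [-4.92325139e-04 -3.11435339e+00 -2.97284208e-03]
tgt lid [0.49091954 0.07922124] W front shut [0.45820088 0.06339439] knob behind [ 0.60123822 -0.13209555]
```

Chest yaw is about 17.9°, with its origin near (0.576, 0.044). The lid is at about 0.63 rad and the bolt at about 9 mm. I'll close the fingers and travel to above the lid.

Emit:
arm_command([
  {"ry":0.027,"y":-1.0,"claw":1},
  {"x":-2,"z":-2,"y":-2,"claw":1},
  {"x":-4,"z":-4.4,"claw":1},
  {"x":-4.5,"z":-5,"claw":1},
  {"x":-5,"z":-5.5,"claw":1},
  {"x":-5,"z":-5.5,"claw":1},
  {"x":-5,"z":-5.5,"claw":1},
  {"x":-5,"z":-5.5,"claw":1},
  {"x":-5,"z":-5.5,"claw":1},
  {"x":-5,"z":-5.5,"claw":1},
  {"x":-4.5,"z":-5,"claw":1},
  {"x":-4,"z":-4.5,"claw":1},
], newtons=30)

```text
invalid input
```

Emit:
arm_command([
  {"rx":0,"ry":0.027,"rz":0,"x":0,"y":-1,"z":0,"claw":1},
  {"rx":0,"ry":0,"rz":0,"x":-2,"y":-2,"z":-2,"claw":1},
  {"rx":0,"ry":0,"rz":0,"x":-4,"y":0,"z":-4.4,"claw":1},
], newtons=30)

```text
time: 0.48
position: [0.2458, -0.5126, 0.2634]
tool_rot: [[-0.953, 0.002, 0.304], [-0.304, -0.006, -0.953], [0.0, -1.0, 0.007]]
contact_force: [1.9, -0.2, -0.3]
grip_width: 0.0321
```

Emit:
arm_command([
  {"rx":0,"ry":0,"rz":0,"x":-4,"y":0,"z":-4.4,"claw":1},
  {"rx":0,"ry":0,"rz":0,"x":-4,"y":0,"z":-4.4,"claw":1},
  {"rx":0,"ry":0,"rz":0,"x":-4,"y":0,"z":-4.4,"claw":1},
  {"rx":0,"ry":0,"rz":0,"x":-4,"y":0,"z":-4.4,"claw":1},
  {"rx":0,"ry":0,"rz":0,"x":-4,"y":0,"z":-4.4,"claw":1},
  {"rx":0,"ry":0,"rz":0,"x":-4,"y":0,"z":-4.4,"claw":1},
  {"rx":0,"ry":0,"rz":0,"x":-4,"y":0,"z":-4.4,"claw":1},
  {"rx":0,"ry":0,"rz":0,"x":-4,"y":0,"z":-4.4,"claw":1},
  {"rx":0,"ry":0,"rz":0,"x":-4,"y":0,"z":-4.4,"claw":1},
  {"rx":0,"ry":0,"rz":0,"x":-4,"y":0,"z":-4.4,"claw":1},
  {"rx":0,"ry":0,"rz":0,"x":-3,"y":0,"z":-3.9,"claw":1},
  {"rx":0,"ry":0,"rz":0,"x":0,"y":0,"z":0,"claw":1},
])

```text
time: 1.98
position: [0.5084, 0.0811, 0.2619]
tool_rot: [[-0.95, 0.002, 0.312], [-0.312, 0.0, -0.95], [-0.002, -1.0, 0.0]]
contact_force: [0.3, -1.1, -0.4]
grip_width: 0.0002
```

Run:
```python
from m import *
s=robot.sense();print(s['time'],s['position'],R.T@(s['position'][:2]-o),s['tool_rot'].round(3),s['contact_force'],s['grip_width'])
```

```text
1.975 [0.50842391 0.08112948 0.26191712] [-0.05275687  0.05643366] [[-0.95   0.002  0.312]
 [-0.312  0.    -0.95 ]
 [-0.002 -1.     0.   ]] [ 0.28222051 -1.07641198 -0.40701086] 0.00022527504940659428
```

Emit:
arm_command([
  {"rx":0,"ry":0,"rz":0,"x":0,"y":2,"z":0,"claw":1},
  {"rx":0,"ry":0,"rz":0,"x":0,"y":2,"z":0,"claw":1},
  {"rx":0,"ry":0,"rz":0,"x":0,"y":1,"z":0,"claw":1},
  {"rx":0,"ry":0,"rz":0,"x":0,"y":1,"z":0,"claw":1},
  {"rx":0,"ry":0,"rz":0,"x":0,"y":1,"z":0,"claw":1},
  {"rx":0,"ry":0,"rz":0,"x":0,"y":1,"z":0,"claw":1},
  {"rx":0,"ry":0,"rz":0,"x":0,"y":1,"z":0,"claw":1},
])

```text
time: 2.85
position: [0.5076, 0.0782, 0.1709]
tool_rot: [[-0.951, 0.0, 0.308], [-0.308, -0.0, -0.951], [-0.0, -1.0, 0.0]]
contact_force: [-0.5, 0.8, 1.7]
grip_width: -0.0002
```

Emit:
arm_command([
  {"rx":0,"ry":0,"rz":0,"x":0,"y":1,"z":0,"claw":1},
  {"rx":0,"ry":0,"rz":0,"x":0,"y":1,"z":0,"claw":1},
  {"rx":0,"ry":0,"rz":0,"x":0,"y":1,"z":0,"claw":1},
  {"rx":0,"ry":0,"rz":0,"x":0,"y":1,"z":0,"claw":1},
  {"rx":0,"ry":0,"rz":0,"x":0,"y":1,"z":0,"claw":1},
])

```text
time: 3.48
position: [0.5073, 0.0782, 0.1206]
tool_rot: [[-0.951, -0.0, 0.308], [-0.308, 0.0, -0.951], [0.0, -1.0, -0.0]]
contact_force: [-0.8, 0.0, 1.5]
grip_width: 0.0002
```

Run:
```python
from m import *
c=snap('side','side1');cv2.imwrite('pics/side1c.png',cv2.resize(c['pixels'][100:300,150:370,::-1],None,fx=2.5,fy=2.5))
s=robot.sense();print(s['time'],s['position'],s['contact_force'])
```

```text
3.525 [0.50674355 0.07822401 0.11950135] [ 0.91110267 -0.25736423  0.18390528]
```

View pics/side1c.png

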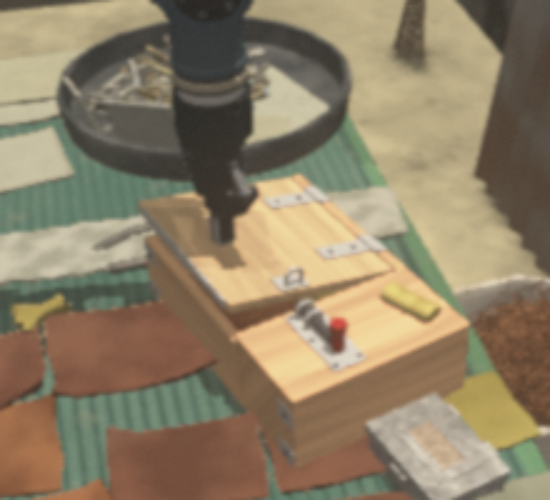

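The side view shows the shut fingertips at (222,240) on the lid. The lid has come down a good way and nothing else has moved. I'll keep pushing until it seats.

Emit:
arm_command([
  {"rx":0,"ry":0,"rz":0,"x":0,"y":1,"z":0,"claw":1},
  {"rx":0,"ry":0,"rz":0,"x":0,"y":1,"z":0,"claw":1},
  {"rx":0,"ry":0,"rz":0,"x":0,"y":0.4,"z":0,"claw":1},
  {"rx":0,"ry":0,"rz":0,"x":0,"y":0.2,"z":0,"claw":1},
  {"rx":0,"ry":0,"rz":0,"x":0,"y":0.1,"z":0,"claw":1},
  {"rx":0,"ry":0,"rz":0,"x":0,"y":0,"z":0,"claw":1},
])

```text
time: 4.28
position: [0.5078, 0.0783, 0.0944]
tool_rot: [[-0.952, 0.001, 0.308], [-0.308, 0.0, -0.952], [-0.001, -1.0, 0.0]]
contact_force: [0.3, -0.2, -0.1]
grip_width: 0.0002
```

Emit:
arm_command([
  {"rx":0,"ry":0,"rz":0,"x":0,"y":0.1,"z":0,"claw":1},
  {"rx":0,"ry":0,"rz":0,"x":0,"y":0.1,"z":0,"claw":1},
  {"rx":0,"ry":0,"rz":0,"x":0,"y":0.1,"z":0,"claw":1},
  {"rx":0,"ry":0,"rz":0,"x":0,"y":0,"z":0,"claw":1},
])

```text
time: 4.78
position: [0.508, 0.0783, 0.092]
tool_rot: [[-0.951, 0.001, 0.308], [-0.308, 0.0, -0.951], [-0.001, -1.0, 0.0]]
contact_force: [-0.4, 0.1, 6.0]
grip_width: 0.0003
```

Emit:
arm_command([
  {"rx":0,"ry":0,"rz":0,"x":0,"y":0.1,"z":0,"claw":1},
  {"rx":0,"ry":0,"rz":0,"x":0,"y":0.1,"z":0,"claw":1},
  {"rx":0,"ry":0,"rz":0,"x":0,"y":0,"z":0,"claw":1},
])

```text
time: 5.15
position: [0.508, 0.0782, 0.0919]
tool_rot: [[-0.951, 0.002, 0.308], [-0.308, -0.0, -0.951], [-0.002, -1.0, 0.001]]
contact_force: [-4.0, -0.4, 21.1]
grip_width: 0.0
```

The lid sits firmly on its stop (z = 0.092, 21 N). Next I'll lift and go behind the knob.

Emit:
arm_command([
  {"rx":0,"ry":0,"rz":0,"x":0,"y":-2,"z":0,"claw":1},
  {"rx":0,"ry":0,"rz":0,"x":0,"y":-4,"z":0,"claw":1},
  {"rx":0,"ry":0,"rz":0,"x":-0.4,"y":-2,"z":2,"claw":1},
  {"rx":0,"ry":0,"rz":0,"x":-0.4,"y":0,"z":4,"claw":1},
  {"rx":0,"ry":0,"rz":0,"x":-0.5,"y":0,"z":5,"claw":1},
  {"rx":0,"ry":0,"rz":0,"x":-0.5,"y":0,"z":5,"claw":1},
  {"rx":0,"ry":0,"rz":0,"x":-0.5,"y":0,"z":4,"claw":1},
  {"rx":0,"ry":0,"rz":0,"x":0,"y":0,"z":2,"claw":1},
  {"rx":0,"ry":0,"rz":0,"x":0,"y":0,"z":0,"claw":1},
  {"rx":0,"ry":0,"rz":0,"x":0,"y":0,"z":0,"claw":1},
])

```text
time: 6.4
position: [0.5959, -0.1224, 0.169]
tool_rot: [[-0.951, -0.002, 0.309], [-0.309, 0.001, -0.951], [0.001, -1.0, -0.002]]
contact_force: [-0.3, -0.1, -0.7]
grip_width: 0.0001
```

Run:
```python
from m import *
a=snap('top','top2')['pixels'][150:295,195:415];c=snap('side','side2');b=c['pixels'][140:300,190:370]
cv2.imwrite('pics/c2.png',np.vstack([cv2.resize(a,(500,330)),cv2.resize(b,(500,444))])[:600*2,:,::-1][:774])
cv2.imwrite('pics/c2.png',np.hstack([cv2.resize(a,(440,290)),cv2.resize(b,(327,290))])[:,:,::-1])
s=robot.sense();print(s['time'],s['position'],R.T@(s['position'][:2]-o))
```

```text
6.5 [ 0.59618478 -0.12225025  0.16923173] [-0.03178146 -0.16407784]
```

View pics/c2.png

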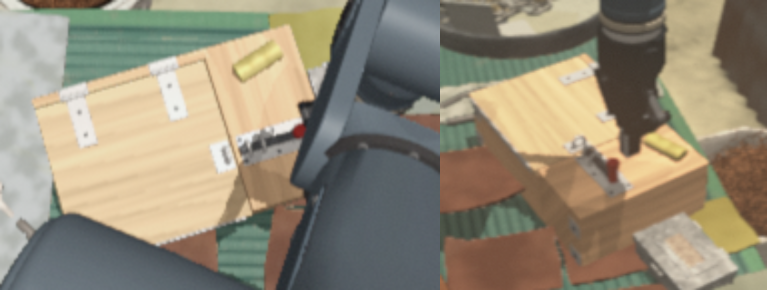

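The views show the lid flush, the knob free at (300,130) in the top half, and the fingertip behind and above it. I'll descend beside the knob.

Emit:
arm_command([
  {"rx":0,"ry":0,"rz":0,"x":0,"y":2,"z":0,"claw":1},
  {"rx":0,"ry":0,"rz":0,"x":0,"y":2,"z":0,"claw":1},
  {"rx":0,"ry":0,"rz":0,"x":0,"y":1,"z":0,"claw":1},
  {"rx":0,"ry":0,"rz":0,"x":0,"y":1,"z":0,"claw":1},
  {"rx":0,"ry":0,"rz":0,"x":0,"y":0.4,"z":0,"claw":1},
  {"rx":0,"ry":0,"rz":0,"x":0,"y":0,"z":0,"claw":1},
])

```text
time: 7.25
position: [0.5971, -0.124, 0.1053]
tool_rot: [[-0.951, -0.0, 0.308], [-0.308, 0.0, -0.951], [0.0, -1.0, -0.0]]
contact_force: [0.5, 0.2, 0.9]
grip_width: 0.0001
```

Run:
```python
from m import *
c=snap('side','side3');cv2.imwrite('pics/side3c.png',cv2.resize(c['pixels'][190:280,240:340,::-1],None,fx=5,fy=5,interpolation=cv2.INTER_CUBIC))
s=robot.sense();print(s['time'],s['position'],R.T@(s['position'][:2]-o),s['contact_force'])
```

```text
7.3 [ 0.59729022 -0.12412481  0.1056006 ] [-0.03130594 -0.16620148] [ 0.50844905  0.19126032 -0.60375635]
```

View pics/side3c.png

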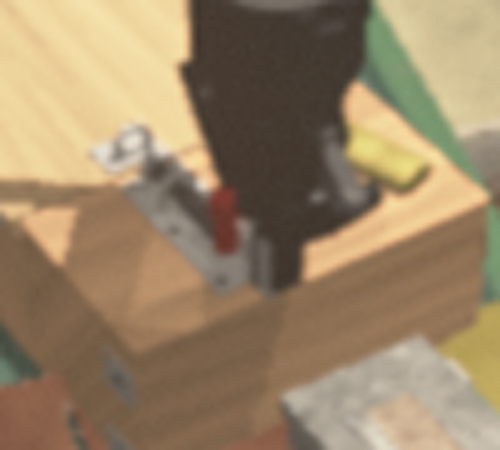

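The fingertips at (280,275) stand just behind the knob at (222,220), in line with the rod. I'll push slowly along +y.

Emit:
arm_command([
  {"rx":0,"ry":0,"rz":0,"x":0,"y":0,"z":-0.8,"claw":1},
  {"rx":0,"ry":0,"rz":0,"x":0,"y":0,"z":-0.6,"claw":1},
  {"rx":0,"ry":0,"rz":0,"x":0,"y":0,"z":-0.5,"claw":1},
  {"rx":0,"ry":0,"rz":0,"x":0,"y":0,"z":-0.5,"claw":1},
  {"rx":0,"ry":0,"rz":0,"x":0,"y":0,"z":-0.5,"claw":1},
  {"rx":0,"ry":0,"rz":0,"x":0,"y":0,"z":-0.5,"claw":1},
  {"rx":0,"ry":0,"rz":0,"x":0,"y":0,"z":-0.5,"claw":1},
  {"rx":0,"ry":0,"rz":0,"x":0,"y":0,"z":-0.4,"claw":1},
  {"rx":0,"ry":0,"rz":0,"x":0,"y":0,"z":0,"claw":1},
])

```text
time: 8.43
position: [0.5837, -0.0825, 0.1053]
tool_rot: [[-0.951, -0.0, 0.308], [-0.308, 0.001, -0.951], [-0.0, -1.0, -0.001]]
contact_force: [0.5, -0.1, 0.9]
grip_width: 0.0001
```

Emit:
arm_command([
  {"rx":0,"ry":0,"rz":0,"x":0,"y":0,"z":-0.3,"claw":1},
  {"rx":0,"ry":0,"rz":0,"x":0,"y":0,"z":-0.3,"claw":1},
  {"rx":0,"ry":0,"rz":0,"x":0,"y":0,"z":0,"claw":1},
])

```text
time: 8.8
position: [0.5819, -0.0771, 0.1053]
tool_rot: [[-0.951, -0.0, 0.308], [-0.308, 0.0, -0.951], [-0.0, -1.0, -0.0]]
contact_force: [0.1, -0.8, 1.0]
grip_width: 0.0002
```

Run:
```python
from m import *
c=snap('side','side4');cv2.imwrite('pics/side4c.png',cv2.resize(c['pixels'][190:280,240:340,::-1],None,fx=5,fy=5,interpolation=cv2.INTER_CUBIC))
s=robot.sense();print(s['time'],s['position'],R.T@(s['position'][:2]-o),s['contact_force'])
```

```text
8.85 [ 0.5819197  -0.07711092  0.10529277] [-0.03147631 -0.11673908] [ 0.58055876 -0.27076019  0.97820445]
```

View pics/side4c.png

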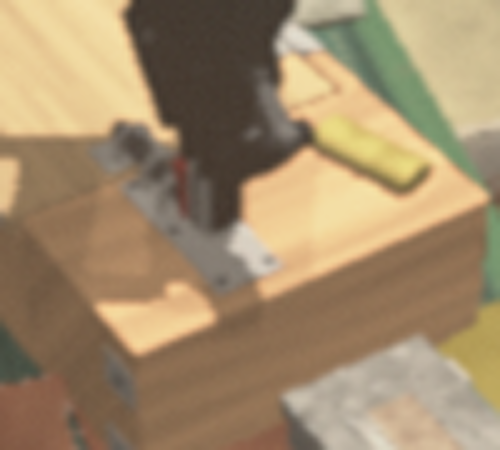

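The knob, at (180,185), has moved with the fingers, and the roll is untouched. I'll go on until the end stop.

Emit:
arm_command([
  {"rx":0,"ry":0,"rz":0,"x":0,"y":0,"z":-0.3,"claw":1},
  {"rx":0,"ry":0,"rz":0,"x":0,"y":0,"z":-0.2,"claw":1},
  {"rx":0,"ry":0,"rz":0,"x":0,"y":0,"z":-0.1,"claw":1},
  {"rx":0,"ry":0,"rz":0,"x":0,"y":0,"z":0,"claw":1},
])

```text
time: 9.35
position: [0.5818, -0.076, 0.1055]
tool_rot: [[-0.951, 0.004, 0.309], [-0.309, -0.007, -0.951], [-0.001, -1.0, 0.008]]
contact_force: [1.0, -12.9, -3.0]
grip_width: -0.0001
```

The push has hit the end stop: 13 N and no further motion. I'll back off, rise and retreat.

Emit:
arm_command([
  {"rx":0,"ry":0,"rz":0,"x":0,"y":0,"z":1,"claw":1},
  {"rx":0,"ry":0,"rz":0,"x":0,"y":0,"z":1.5,"claw":1},
  {"rx":0,"ry":0,"rz":0,"x":0,"y":-3,"z":0,"claw":1},
  {"rx":0,"ry":0,"rz":0,"x":0,"y":-5,"z":0,"claw":1},
  {"rx":0,"ry":0,"rz":0,"x":0,"y":-4,"z":2,"claw":1},
  {"rx":0,"ry":0,"rz":0,"x":1,"y":0,"z":5,"claw":1},
  {"rx":0,"ry":0,"rz":0,"x":1,"y":0,"z":5,"claw":1},
  {"rx":0,"ry":0,"rz":0,"x":1,"y":0,"z":5,"claw":1},
  {"rx":0,"ry":0,"rz":0,"x":1,"y":0,"z":5,"claw":1},
  {"rx":0,"ry":0,"rz":0,"x":1,"y":0,"z":5,"claw":1},
  {"rx":0,"ry":0,"rz":0,"x":1,"y":0,"z":3,"claw":1},
  {"rx":0,"ry":0,"rz":0,"x":0,"y":0,"z":0,"claw":1},
])

```text
time: 10.85
position: [0.6222, -0.4023, 0.2243]
tool_rot: [[-0.953, -0.0, 0.304], [-0.304, 0.001, -0.953], [0.0, -1.0, -0.001]]
contact_force: [-0.2, 0.4, 0.7]
grip_width: 0.0
```

Run:
```python
from h import *
a=snap('top','top5')['pixels'][150:295,195:415];b=snap('side','side5')['pixels'][140:300,190:370]
cv2.imwrite('pics/c5.png',np.hstack([cv2.resize(a,(440,290)),cv2.resize(b,(327,290))])[:,:,::-1])
s=robot.sense();print(s['time'],s['position'],s['contact_force'])
```

```text
10.95 [ 0.62261173 -0.39881112  0.22459448] [0.5933081  0.61307672 0.26205948]
```

View pics/c5.png

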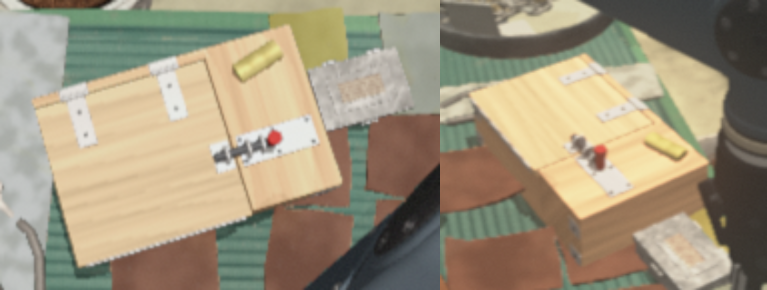

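The lid is flush, the rod runs through the staple at (220,155), and the knob at (275,137) has moved about 30 mm from its start near 9 mm. The roll and tin haven't moved and the arm is clear, so I'm handing in.

```bash
python3 -c "
from plant import robot
print(robot.finish_job())"
```

```text
the job is handed in; nothing more can be done
None
```

I pushed the lid shut with the closed fingertips, then pushed the bolt across into the staple. The arm backed off clear, and I handed the job in at about 11 s. No verdict was reported.

- **Lid:** it stopped firmly at z = 0.092 m under 21 N, and the last pictures show it flush with the ledge.
- **Bolt:** it stopped against its end stop at about 13 N. In the top view the knob moved about 30 mm from a start near 9 mm, so it sits at roughly 39 of 40 mm. The rod shows through the staple.
- **Other things:** the small foil roll and the tin look unmoved. The part of the snips inside the crop also looks unmoved, but I did not measure it. The film bundle and larger roll are under the shut lid and were not rechecked.
- **Failed or disagreed:** one chest corner I read in the side view was off by 16 mm, so I dropped it from the position fit. The first move call was refused for leaving out some fields. During the slow lid and bolt pushes the force readings stayed within noise, so I relied on the end stops and pictures.

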